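# Unlatch the hitch coupler and hold its tongue up off the ball

## Task

The repaired hitch coupler sits latched on its ball mount and the ball has to be inspected. Take the coupler's upright latch grip, pull it open sideways against its spring, lift the coupler and tongue up off the ball while the latch is held back, and finish still holding it roughly level and still above the mount, with about 60 mm of air between the top of the ball and the lowest part of the coupler. Do not let go at the end, and leave the hammer, tongs, tin and collar where they lie.

Things in the scene. Friction and masses are not known exactly. Their poses are not given: they have to be found in the camera images.
- ball (a point): Centre, 95 mm above the table, of the steel tow ball of the fixed mount: 50 mm across, flattened top 25 mm above and flat underside 15 mm below this point, on a 20 mm neck; base plate 235 x 110 x 12 mm. x runs along the mount from the ball to a U-shaped saddle 150 mm away that carries the tongue between two cheeks; z is up. Position and yaw differ each time.
- coupler (a point): Point in the loose grey coupler that is the ball's centre when seated. A 64 x 64 mm box, open below, top 30 mm above this point; a 40 x 40 mm tongue stub runs to 192 mm along +x; z up. Lowest part: the latch's catch plate, 23 mm below this point. 0.6 to 1 kg with latch; centre of mass about 45 mm along +x, under the latch grip. Wholly clear of the ball when risen 50 mm.
- latch_grip (a point): Centre of the upright steel latch grip on top of the coupler: a plate 30 mm along x, 14 mm thick along y, free from 27 mm below to 22 mm above this point, over a flat bar. 45 mm along +x and 65 mm above coupler when shut. Axes as coupler. Pull it to its +y to open (the side where the flat latch arm runs down the coupler; left, looking from ball to tongue end). Coupler and tongue can be lifted by it.
- latch (a joint): Travel of the spring latch in m along +y of the coupler: 0 shut (catch plate under the ball, coupler cannot be lifted), stop at 0.022. The spring pulls it shut with about 4 N at 0 and 8 N at the stop. The catch plate passes the ball from about 0.015 on; once the coupler is off the ball the latch may spring back.
- hammer: Bystander: hammer lying on the bench, about 280 mm long. Leave alone.
- tongs: Bystander: dark steel tongs lying on the bench, about 260 mm long, 16 mm high. Leave alone.
- tin: Bystander: round tin 70 mm across, 50 mm high. Leave alone.
- collar: Bystander: dark steel ring collar 56 mm across, 22 mm high. Leave alone.
Not all that is in view belongs to the job. What is shaped like the part that bears coupler but blue or red is not meant.

How it is judged:
By the outcome, as a careful person would: the job done as asked, in the order asked, and still so for the second after the job is handed in, while the arm keeps its last pose, push and grip.
It also fails if it takes over 35 s, if anything falls off the work surface, if the arm or the gripper's body presses on something with over 40 N, if the wrist force passes 120 N, or if a joint passes its speed limit or range.

## Robot

A 6-joint arm with a two-finger parallel gripper is mounted at the origin on the work surface. World frame = base frame: x ahead of the robot, y to its left, z up, the work surface at z = 0. Lengths are in m, angles in degrees, forces in N, time in s.
With the tool pointing down it reaches from about 0.35 to 0.875 m from the base axis. Payload 4.2 kg.
Tool frame: the origin (TCP) lies midway between the tips of the shut fingers; the grasp point (between the pads) lies 19 mm behind it; z points along the fingers, y is the direction in which the jaws open and shut (so a half turn about z gives the same grasp; the last joint's range is limited). The gripper opens to 87 mm and grips with 3 to 60 N. Pads are 19 mm wide; open, the fingers measure 117 mm over their backs; the gripper's body (75 mm by 190 mm) begins 51 mm behind the grasp point.
Start: joints at [91.02, 22.042, 0.453, 0, -68.411, -14.817], TCP at [0.149, 0.607, 0.187] pointing down, gripper open.
Joint ranges: [-179.83, 179.83], [-69.29, 118.12], [-61.27, 80.66], [-181.25, 117.63], [-171.15, -9.14], [-177.46, 177.46]. Speed limits (degrees/s): [159.86, 159.86, 180, 180, 180, 180].

## Interface

Orientations are given as a 3x3 rotation matrix whose columns are the frame's x, y, z axes.
In Python, from station import r gives the robot as it stands.
- The arm moves only by the tool play_rows, never from a script. Its argument "commands" is a list that holds one entry, the list of rows, each a list of 7 numbers: the shift along the world's x, y, z in m, then the turn, a rotation vector about the world's x, y, z in rad, then the closure, from 0 (fully open) to 1 (shut). A call has 1 to 5 rows; each row is the pose to reach, as a shift and turn from the pose commanded when the call began; what a row does not reach only later rows make up. A row lasts 1/10 s, in which the tool goes at most 50 mm and 8.59 degrees, less where a joint would pass 70% of its speed; a pose out of reach is approached as far as the arm can. A call with a gripper value outside its range is refused whole. The fingers move at their own pace and stop on an object; the grip force is fixed at half the most. Time passes only in rows, so rows that repeat a pose let the fingers close. It gives the time, the measured TCP pose, the force and the opening at its end, in the units of the state.
- r.sense(): the state, without advancing time (a new reading comes with each control period).
- r.capture(name): name is "side" or "top" or "wrist"; returns a dict with "image" (384x512x3 uint8, red, green, blue), "range_z" (384x512 float32, m along the optical axis (not along the pixel's ray), 0 where there is no reading), "intrinsics" (3x3 intrinsics, pixels), "k1" (the pictures are not rectified: a ray, as slopes to the right and down, at radius r is drawn at 1 + k1 r^2 times it, then the intrinsics apply), "extrinsics" (4x4, takes a point from camera to world coordinates); the wrist camera has in their place "mount" (4x4, takes a point from camera to tool coordinates, whose origin is the TCP and whose axes are the flange's). Camera axes: x right, y up, looking along -z (the intrinsics and any distortion apply to the point x, -y, -z); pixel columns grow to the right and rows downward; lengths in m; the calibration is good to about 2 mm. A picture is of the moment at which its call begins: read the wrist's pose just before it.
- r.finish_job(): hands the job in, once; it reports no verdict.
The state is a dict: "time_s": time; "joints": joint angles; "joint_velocities": joint speeds; "effort": joint torques, N m; "tcp_pos": TCP position; "ee_rot": TCP orientation; "wrist_force": force on the tool from outside, world axes, zero at the start; "moment": the same for the moment, N m; "gripper_width": opening from 0.0 (shut) to 1.0 (fully open).
Only numpy, scipy, OpenCV 4.12 (cv2) and the standard library are available. Lean on these libraries where they do the work, as an engineer would, in place of code of your own. Each camera call takes 0.05 s, during which the arm holds its last target. There are 200 camera calls.

## Working session

There is one attempt and no reset: what is moved stays moved. The work goes in short steps, Python scripts to look and compute and a tool call to move; the robot and the scene stay as the last step left them, time stands still between calls to the robot, and variables do not carry over. Pictures are saved under pics/ and viewed, about 8 in all and at most 12, crops included, and the job is handed in when it is done.

Besides the shell and the picture viewer there is one more tool, called after ">>>" by a JSON object that holds its "fn" and its "kwargs", one argument or row to a line. play_rows: Moves the arm, as the interface text tells. Its arguments: {"type":"object","properties":{"commands":{"type":"array","items":{"type":"array","items":{"type":"array","items":{"type":"number"}}}}},"required":["commands"]}

```bash
mkdir -p pics; cat > h.py <<'E'
import numpy as np, cv2, pickle
from station import r
def cap(n):
    s=r.sense(); c=r.capture(n); c['s']=s
    if 'extrinsics' in c: c['T']=np.array(c['extrinsics'])
    else:
        W=np.eye(4); W[:3,:3]=s['ee_rot']; W[:3,3]=s['tcp_pos']; c['T']=W@np.array(c['mount'])
    return c
def slope(c,u,v):
    K=np.array(c['intrinsics']); 
    return cv2.undistortPoints(np.array([[[u,v]]],float),K,np.array([c['k1'],0,0,0.]))[0,0]
def pt(c,u,v,z=None):
    a,b=slope(c,u,v); d=np.array([a,-b,-1.]); R=c['T'][:3,:3]; o=c['T'][:3,3]; w=R@d
    k=(z-o[2])/w[2] if z is not None else float(c['range_z'][int(v),int(u)])
    return o+k*w
def cloud(c):
    K=np.array(c['intrinsics']);h,w=c['range_z'].shape
    g=np.stack(np.meshgrid(np.arange(w),np.arange(h)),-1).reshape(-1,1,2).astype(float)
    s=cv2.undistortPoints(g,K,np.array([c['k1'],0,0,0.]))[:,0]
    z=c['range_z'].reshape(-1,1); P=np.hstack([s[:,:1],-s[:,1:],-np.ones((h*w,1))])*z
    return (P@c['T'][:3,:3].T+c['T'][:3,3]).reshape(h,w,3)
def save(c,n,box=None):
    im=c['image'][:,:,::-1]
    if box: u0,v0,u1,v1=box; im=cv2.resize(im[v0:v1,u0:u1],None,fx=3,fy=3)
    cv2.imwrite('pics/'+n,im)
E
python3 - <<'E'
from h import *
ims=[]
for n in('top','side'):
    c=cap(n); pickle.dump(c,open(n+'.pkl','wb')); save(c,n+'0.png'); print(n,c['T'].round(3).tolist(),c['k1'],(c['range_z']>0).mean())
E
```

```text
top [[-0.013, 0.984, -0.177, 0.171], [-1.0, -0.015, -0.013, -0.014], [-0.015, 0.176, 0.984, 1.478], [0.0, 0.0, 0.0, 1.0]] -0.11897587722598814 0.9959920247395834
side [[0.973, 0.113, -0.199, 0.18], [-0.229, 0.475, -0.85, -0.999], [-0.001, 0.873, 0.488, 0.699], [0.0, 0.0, 0.0, 1.0]] 0.015029686163807945 0.9960123697916666
```

View pics/top0.png

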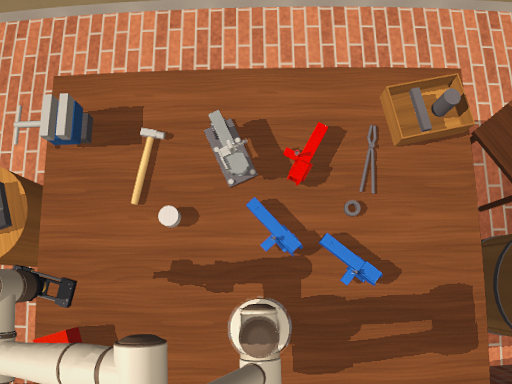

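View pics/side0.png

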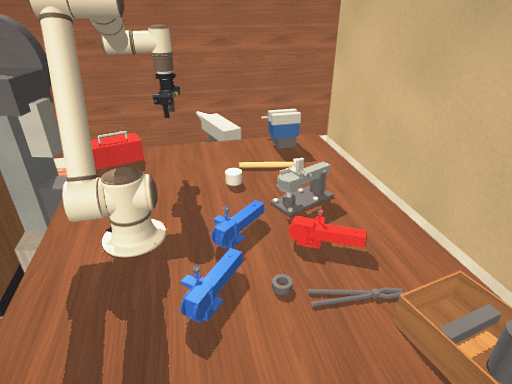

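Candidates (top view): the grey coupler on its plate at (230,150), a red look-alike at (307,155), and blue ones at (273,227) and (350,260). By the description it is the grey one. I'll check it in a close crop and measure it.

```bash
python3 - <<'E'
from h import *
c=pickle.load(open('top.pkl','rb')); d=pickle.load(open('side.pkl','rb'))
a=cv2.resize(c['image'][95:200,190:270],None,fx=5,fy=5,interpolation=cv2.INTER_CUBIC)
b=cv2.resize(d['image'][150:220,260:340],None,fx=5,fy=5,interpolation=cv2.INTER_CUBIC)
o=np.zeros((525,800,3),np.uint8);o[:,:400]=a;o[:350,400:]=b
cv2.imwrite('pics/crop.png',o[:,:,::-1])
for n,k,(u0,v0,u1,v1) in(('top',c,(190,95,270,200)),('side',d,(260,150,340,220))):
    P=cloud(k)[v0:v1,u0:u1].reshape(-1,3)
    for lo,hi in((.008,.016),(.09,.118),(.118,.13),(.135,.155),(.155,.19)):
        q=P[(P[:,2]>lo)&(P[:,2]<hi)]
        if len(q)>2:
            m=cv2.minAreaRect((q[:,:2]*1000).astype(np.float32)); print(n,lo,hi,len(q),q.mean(0).round(3),np.round(m[0],0),np.round(m[1],0),round(m[2],1))
E
```

```text
top 0.008 0.016 660 [0.613 0.096 0.012] [654.  93.] [239. 352.] 88.1
top 0.09 0.118 114 [0.606 0.101 0.103] [613. 102.] [229.  73.] 24.7
top 0.118 0.13 814 [0.609 0.093 0.125] [616. 103.] [237.  73.] 25.2
top 0.135 0.155 79 [0.591 0.077 0.139] [591.  83.] [ 51. 111.] 48.0
top 0.155 0.19 51 [0.589 0.084 0.177] [591.  85.] [29. 14.] 21.9
side 0.008 0.016 654 [0.612 0.105 0.013] [593. 220.] [249. 407.] 11.2
side 0.09 0.118 375 [0.602 0.059 0.103] [585.  36.] [313. 177.] 62.2
side 0.118 0.13 408 [0.605 0.089 0.126] [619. 104.] [237.  76.] 23.3
side 0.135 0.155 95 [0.59  0.078 0.142] [587.  90.] [ 59. 114.] 53.2
side 0.155 0.19 67 [0.591 0.083 0.171] [592.  87.] [29. 18.] 15.2
```

View pics/crop.png

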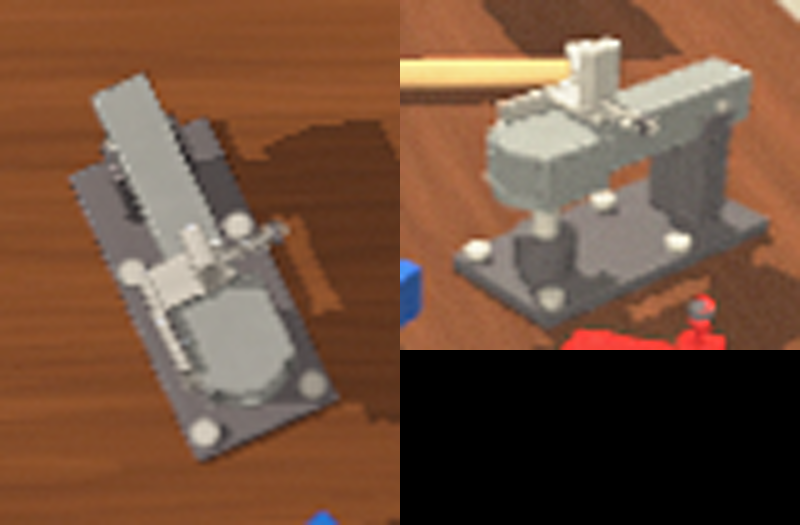

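The crop confirms it: the grey coupler is seated on its grey mount. The grip's top is at (195,240) in the crop, the arm on the left (+y) side, and the spring rod and knob on the right. Next is working out the turn.

```bash
python3 - <<'E'
from h import *
from scipy.spatial.transform import Rotation as Ro
s=r.sense(); R=np.array(s['ee_rot']); print(R.round(3), s['time_s'],s['gripper_width'])
print('tool y az',np.degrees(np.arctan2(R[1,1],R[0,1])), np.array(s['tcp_pos']).round(3))
c=pickle.load(open('top.pkl','rb')); P=cloud(c)[95:200,190:270].reshape(-1,3)
q=P[(P[:,2]>.116)&(P[:,2]<.13)]
a=np.array([np.cos(np.radians(25)),np.sin(np.radians(25))]); t=(q[:,:2]-[.591,.085])@a; n=(q[:,:2]-[.591,.085])@np.array([-a[1],a[0]])
q=q[(t>.03)]; m=cv2.minAreaRect((q[:,:2]*1000).astype(np.float32)); print(m)
w=cap('wrist');print(np.array(w['mount']).round(3))
E
```

```text
[[ 0.971 -0.239 -0.   ]
 [-0.239 -0.971 -0.002]
 [ 0.     0.002 -1.   ]] 0.1 0.9974288243701646
tool y az -103.8057140011865 [0.149 0.606 0.186]
((673.3233642578125, 121.07318115234375), (118.18675994873047, 40.280059814453125), 23.807113647460938)
[[-0.     0.961  0.278  0.077]
 [ 1.     0.    -0.    -0.   ]
 [-0.     0.278 -0.961 -0.197]
 [ 0.     0.     0.     1.   ]]
```

>>> {"fn": "play_rows", "kwargs": {
  "commands": [
    [[0.029, -0.035, 0.02, 0, 0, 0.044, 0.4], [0.058, -0.07, 0.04, 0, 0, 0.088, 0.4], [0.088, -0.104, 0.06, 0, 0, 0.131, 0.4], [0.118, -0.139, 0.08, 0, 0, 0.175, 0.4], [0.147, -0.174, 0.1, 0, 0, 0.219, 0.4]]
  ]
}}

```text
time_s: 0.65
tcp_pos: [0.2968, 0.4312, 0.2878]
ee_rot: [[1.0, -0.02, -0.0], [-0.02, -1.0, -0.0], [-0.0, 0.0, -1.0]]
wrist_force: [0.3, 0.5, -0.2]
gripper_width: 0.647
```

>>> {"fn": "play_rows", "kwargs": {
  "commands": [
    [[0.029, -0.035, 0.004, 0, 0, 0.044, 0.4], [0.058, -0.07, 0.008, 0, 0, 0.088, 0.4], [0.088, -0.104, 0.012, 0, 0, 0.131, 0.4], [0.118, -0.139, 0.016, 0, 0, 0.175, 0.4], [0.147, -0.174, 0.02, 0, 0, 0.219, 0.4]]
  ]
}}

```text
time_s: 1.15
tcp_pos: [0.4437, 0.2573, 0.3073]
ee_rot: [[0.98, 0.198, -0.0], [0.198, -0.98, 0.0], [-0.0, -0.0, -1.0]]
wrist_force: [0.3, 0.4, -0.4]
gripper_width: 0.6
```

>>> {"fn": "play_rows", "kwargs": {
  "commands": [
    [[0.029, -0.035, 0, 0, 0, 0.044, 0.4], [0.058, -0.07, 0, 0, 0, 0.088, 0.4], [0.088, -0.104, 0, 0, 0, 0.131, 0.4], [0.118, -0.139, 0, 0, 0, 0.175, 0.4], [0.147, -0.174, 0, 0, 0, 0.219, 0.4]]
  ]
}}

```text
time_s: 1.65
tcp_pos: [0.5909, 0.0833, 0.3069]
ee_rot: [[0.914, 0.406, -0.001], [0.406, -0.914, 0.0], [-0.001, -0.0, -1.0]]
wrist_force: [1.1, 0.3, 0.6]
gripper_width: 0.598
```

```bash
cat > look.py <<'E'
from h import *
import sys
c=cap('wrist'); save(c,sys.argv[1]); P=cloud(c).reshape(-1,3); s=c['s']
R=np.array(s['ee_rot']); print(s['time_s'],np.array(s['tcp_pos']).round(4),'yaw x',np.degrees(np.arctan2(R[1,0],R[0,0])).round(2),R[2].round(3),s['gripper_width'],np.round(s['wrist_force'],1),np.round(s['joints'],0))
q=P[(np.abs(P[:,0]-.591)<.035)&(np.abs(P[:,1]-.085)<.035)&(P[:,2]>.172)&(P[:,2]<.19)]
if len(q)>5: print('grip',len(q),q.mean(0).round(4),cv2.minAreaRect((q[:,:2]*1000).astype(np.float32)))
q=P[(P[:,2]>.118)&(P[:,2]<.13)&((P[:,0]-.591)*.915+(P[:,1]-.085)*.4035>.03)]
if len(q)>5: print('tongue',cv2.minAreaRect((q[:,:2]*1000).astype(np.float32)))
L=(P[:,:2]-[.591,.085])@np.array([[.915,-.4035],[.4035,.915]])
for a in range(-80,81,10):
    k=(np.abs(L[:,1]*1000-a)<5)&(np.abs(L[:,0])<.02)&(P[:,2]<.2)
    if k.any(): print(a,k.sum(),P[k,2].max().round(3),end='; ')
E
python3 look.py w1.png
```

```text
1.65 [0.5909 0.0833 0.3069] yaw x 23.95 [-0.001 -0.    -1.   ] 0.5980955288948745 [1.1 0.3 0.6] [ 24.  16.   9.  -0. -83.  90.]
grip 364 [0.5952 0.0873 0.1807] ((594.4574584960938, 86.92750549316406), (29.979516983032227, 12.802063941955566), 23.636507034301758)
tongue ((674.284912109375, 121.75393676757812), (122.05299377441406, 39.346256256103516), 23.938730239868164)
-80 145 0.001; -70 125 0.002; -60 159 0.143; -50 230 0.146; -40 204 0.144; -30 278 0.144; -20 201 0.144; -10 250 0.181; 0 353 0.183; 10 244 0.182; 20 269 0.134; 30 303 0.135; 40 281 0.136; 50 48 0.012; 60 139 0.002; 70 156 0.001; 80 155 0.001;
```

View pics/w1.png

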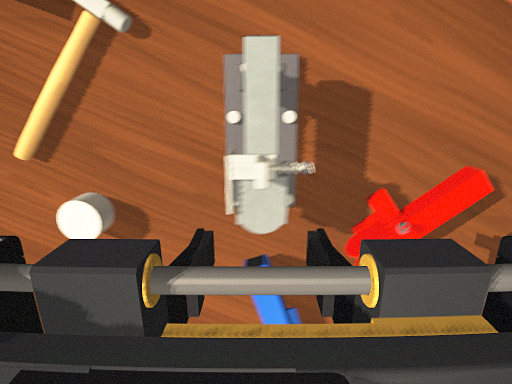

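>>> {"fn": "play_rows", "kwargs": {
  "commands": [
    [[0.003, 0.0035, -0.045, 0, 0, 0, 0.4], [0.003, 0.0035, -0.09, 0, 0, 0, 0.4], [0.003, 0.0035, -0.125, 0, 0, 0, 0.4], [0.003, 0.0035, -0.145, 0, 0, 0, 0.4], [0.003, 0.0035, -0.157, 0, 0, 0, 0.4]]
  ]
}}

```text
time_s: 2.2
tcp_pos: [0.5916, 0.088, 0.1476]
ee_rot: [[0.915, 0.404, -0.004], [0.404, -0.915, -0.001], [-0.004, -0.0, -1.0]]
wrist_force: [-0.2, -0.1, 0.3]
gripper_width: 0.6
```

>>> {"fn": "play_rows", "kwargs": {
  "commands": [
    [[0, 0, 0, 0, 0, 0, 0.4], [0, 0, 0, 0, 0, 0, 0.7], [0, 0, 0, 0, 0, 0, 1], [0, 0, 0, 0, 0, 0, 1], [0, 0, 0, 0, 0, 0, 1]]
  ]
}}

```text
time_s: 2.7
tcp_pos: [0.5934, 0.0886, 0.1512]
ee_rot: [[0.915, 0.404, 0.002], [0.404, -0.915, 0.001], [0.002, 0.0, -1.0]]
wrist_force: [0.1, 0.6, -0.3]
gripper_width: 0.321
```

>>> {"fn": "play_rows", "kwargs": {
  "commands": [
    [[0, 0, 0, 0, 0, 0, 1], [0, 0, 0, 0, 0, 0, 1], [0, 0, 0, 0, 0, 0, 1]]
  ]
}}

```text
time_s: 3.0
tcp_pos: [0.593, 0.0884, 0.1503]
ee_rot: [[0.915, 0.404, 0.0], [0.404, -0.915, 0.0], [0.0, 0.0, -1.0]]
wrist_force: [0.5, -0.3, 0.9]
gripper_width: 0.056
```

```bash
python3 look.py w2.png
```

```text
3.0 [0.593  0.0884 0.1503] yaw x 23.85 [ 0.  0. -1.] 0.05580028346787069 [ 0.5 -0.3  0.9] [ 24.  21.  -6.   0. -62.  90.]
grip 826 [0.5997 0.0906 0.1815] ((596.9600830078125, 86.36036682128906), (28.35930633544922, 20.530824661254883), 44.863677978515625)
tongue ((671.9483642578125, 120.68736267089844), (116.71725463867188, 40.30740737915039), 23.988845825195312)
-80 300 0.001; -70 298 0.001; -60 328 0.144; -50 589 0.146; -40 496 0.144; -30 448 0.144; -20 483 0.144; -10 572 0.2; 0 1046 0.2; 10 718 0.2; 20 605 0.134; 30 757 0.134; 40 874 0.136; 50 126 0.013; 60 215 0.001; 70 295 0.002; 80 301 0.002;
```

View pics/w2.png

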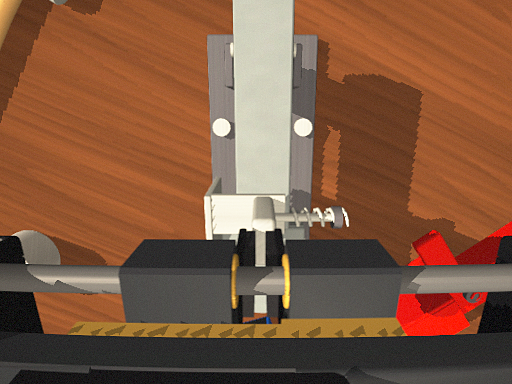

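```bash
python3 - <<'E'
from h import *
c=cap('wrist'); P=cloud(c); print(r.sense()['gripper_width'],r.sense()['time_s'])
A=np.array([[.915,-.4035],[.4035,.915]])
for v in range(190,320,8):
    print(v,[tuple(np.r_[(P[v,u,:2]-[.593,.0884])@A*1000,P[v,u,2]*1000].round().astype(int)) for u in (244,254,260,266,274,284)])
save(c,'w3.png',(180,180,360,330))
E
```

```text
0.020022443071989634 3.1
190 [(np.int64(18), np.int64(12), np.int64(125)), (np.int64(17), np.int64(4), np.int64(124)), (np.int64(17), np.int64(0), np.int64(124)), (np.int64(17), np.int64(-4), np.int64(124)), (np.int64(17), np.int64(-10), np.int64(124)), (np.int64(17), np.int64(-18), np.int64(124))]
198 [(np.int64(13), np.int64(11), np.int64(132)), (np.int64(15), np.int64(4), np.int64(136)), (np.int64(15), np.int64(0), np.int64(139)), (np.int64(15), np.int64(-4), np.int64(139)), (np.int64(14), np.int64(-10), np.int64(133)), (np.int64(13), np.int64(-17), np.int64(132))]
206 [(np.int64(8), np.int64(11), np.int64(133)), (np.int64(15), np.int64(4), np.int64(154)), (np.int64(16), np.int64(0), np.int64(157)), (np.int64(16), np.int64(-4), np.int64(157)), (np.int64(8), np.int64(-10), np.int64(132)), (np.int64(7), np.int64(-17), np.int64(131))]
214 [(np.int64(2), np.int64(11), np.int64(133)), (np.int64(15), np.int64(4), np.int64(170)), (np.int64(16), np.int64(0), np.int64(172)), (np.int64(16), np.int64(-4), np.int64(173)), (np.int64(13), np.int64(-9), np.int64(164)), (np.int64(3), np.int64(-17
[... 2861 characters left out ...]
 np.int64(124)), (np.int64(-2), np.int64(-3), np.int64(234)), (np.int64(-1), np.int64(-6), np.int64(235)), (np.int64(28), np.int64(-6), np.int64(277))]
310 [(np.int64(2), np.int64(6), np.int64(244)), (np.int64(-5), np.int64(3), np.int64(234)), (np.int64(-86), np.int64(0), np.int64(125)), (np.int64(-5), np.int64(-3), np.int64(234)), (np.int64(-5), np.int64(-6), np.int64(234)), (np.int64(26), np.int64(-6), np.int64(277))]
318 [(np.int64(-2), np.int64(6), np.int64(244)), (np.int64(-191), np.int64(8), np.int64(-2)), (np.int64(-169), np.int64(0), np.int64(26)), (np.int64(-168), np.int64(-7), np.int64(28)), (np.int64(-190), np.int64(-19), np.int64(-1)), (np.int64(25), np.int64(-6), np.int64(279))]
```

View pics/w3.png

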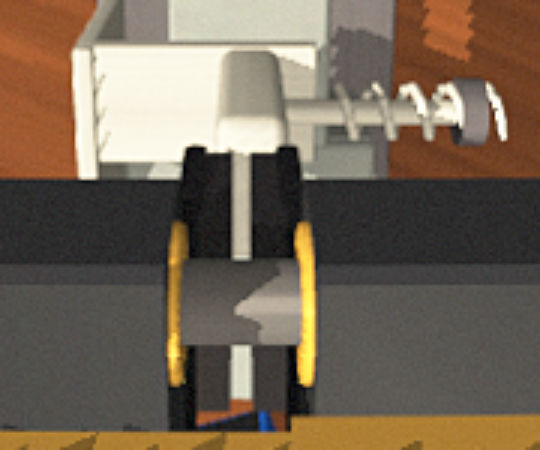

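>>> {"fn": "play_rows", "kwargs": {
  "commands": [
    [[0, 0, 0, 0, 0, 0, 1], [0, 0, 0, 0, 0, 0, 1], [0, 0, 0, 0, 0, 0, 1]]
  ]
}}

```text
time_s: 3.4
tcp_pos: [0.593, 0.0884, 0.1502]
ee_rot: [[0.915, 0.404, -0.0], [0.404, -0.915, -0.0], [-0.0, 0.0, -1.0]]
wrist_force: [0.6, 0.8, -0.2]
gripper_width: 0.007
```

```bash
python3 - <<'E'
from h import *
s=r.sense();print(s['gripper_width'],s['wrist_force'],s['tcp_pos'])
c=cap('side'); save(c,'s1.png',(230,120,370,240)); c=cap('wrist'); save(c,'w4.png',(180,180,360,330))
E
```

```text
0.006776903878396768 [ 0.6040307   0.78743191 -0.2080142 ] [0.59301239 0.08844772 0.15023085]
```

View pics/s1.png

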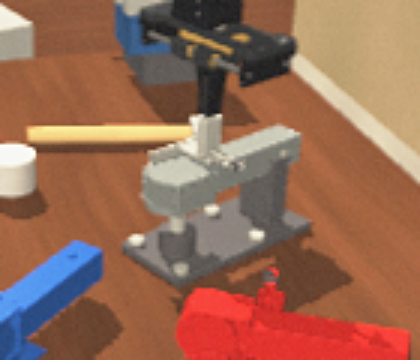

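```bash
python3 - <<'E'
from h import *
A=np.array([[.915,-.4035],[.4035,.915]])
for n in('wrist','side','top'):
    c=cap(n); P=cloud(c); L=(P[...,:2]-[.593,.0884])@A*1000; dark=c['image'].max(2)<70
    near=(np.abs(L[...,0])<25)&(np.abs(L[...,1])<25)
    for lo in range(130,260,8):
        k=near&(P[...,2]*1000>lo)&(P[...,2]*1000<=lo+8)
        if k.any(): q=L[k]; print(n,lo,k.sum(),'dark',(k&dark).sum(),'x',q[:,0].min().round(),q[:,0].max().round(),'y',q[:,1].min().round(),q[:,1].max().round())
print(r.sense()['joints'])
E
```

```text
wrist 130 1441 dark 2 x -15.0 16.0 y -23.0 25.0
wrist 138 225 dark 0 x -3.0 16.0 y -25.0 5.0
wrist 146 76 dark 0 x 12.0 16.0 y -9.0 5.0
wrist 154 81 dark 0 x 13.0 16.0 y -8.0 5.0
wrist 162 91 dark 0 x 13.0 16.0 y -9.0 5.0
wrist 170 115 dark 0 x 8.0 16.0 y -9.0 5.0
wrist 178 320 dark 30 x 8.0 16.0 y -9.0 8.0
wrist 186 186 dark 170 x 9.0 12.0 y -9.0 9.0
wrist 194 209 dark 184 x 10.0 12.0 y -9.0 9.0
wrist 202 239 dark 190 x 1.0 13.0 y -8.0 7.0
wrist 210 226 dark 219 x 7.0 13.0 y -7.0 7.0
wrist 218 203 dark 180 x -9.0 13.0 y -6.0 6.0
wrist 226 250 dark 221 x -10.0 12.0 y -5.0 6.0
wrist 234 286 dark 250 x -9.0 4.0 y -5.0 5.0
wrist 242 53 dark 53 x -5.0 10.0 y -5.0 5.0
wrist 250 30 dark 30 x 5.0 11.0 y -5.0 5.0
wrist 258 44 dark 44 x 10.0 18.0 y -5.0 5.0
side 130 30 dark 0 x -18.0 12.0 y -21.0 24.0
side 138 19 dark 0 x -17.0 11.0 y -24.0 2.0
side 146 19 dark 0 x -17.0 15.0 y -9.0 5.0
side 154 13 dark 0 x -16.0 12.0 y -10.0 4.0
side 162 19 dark 0 x -19.0 12.0 y -9.0 4.0
side 170 14 dark 0 x -17.0 9.0 y -9.0 5.0
side 178 19 dark 0 x -14.0 10.0 y -8.0 7.0
side 186 14 dark 13 x -10.0 10.0 y -8
[... 364 characters left out ...]
 -23.0
side 258 1 dark 0 x -24.0 -24.0 y 11.0 11.0
top 130 42 dark 0 x -18.0 0.0 y -22.0 24.0
top 138 6 dark 0 x -17.0 -2.0 y -22.0 -5.0
top 146 4 dark 0 x -18.0 -9.0 y -6.0 5.0
top 154 4 dark 0 x -18.0 -16.0 y -7.0 2.0
top 162 3 dark 0 x -18.0 -15.0 y -3.0 4.0
top 170 5 dark 0 x -17.0 -13.0 y -7.0 5.0
top 178 6 dark 0 x -18.0 -12.0 y -8.0 2.0
top 186 1 dark 1 x -13.0 -13.0 y -7.0 -7.0
top 194 2 dark 2 x -14.0 -12.0 y -4.0 -1.0
top 218 1 dark 1 x -9.0 -9.0 y -1.0 -1.0
top 226 1 dark 1 x -10.0 -10.0 y -1.0 -1.0
top 234 1 dark 1 x -14.0 -14.0 y -4.0 -4.0
top 258 1 dark 1 x -24.0 -24.0 y -5.0 -5.0
[ 2.39408585e+01  2.11740816e+01 -6.41358020e+00  1.09959162e-03
 -6.24093232e+01  8.99046154e+01]
```

View pics/w4.png

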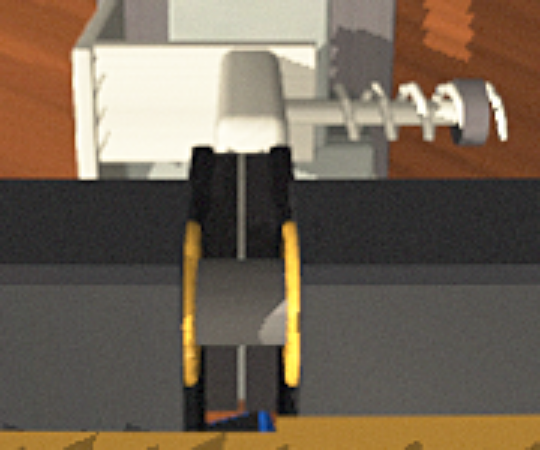

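The fingers shut just above the plate: three cameras put the tips at z≈0.185, while the reported TCP is 0.150. I won't trust the reported tool length. I'll reopen, shift about 2 mm to the plate's centre, and go 35 mm lower.

>>> {"fn": "play_rows", "kwargs": {
  "commands": [
    [[0.0008, -0.0018, 0, 0, 0, 0, 0.5], [0.0008, -0.0018, 0, 0, 0, 0, 0.5], [0.0008, -0.0018, 0, 0, 0, 0, 0.5], [0.0008, -0.0018, 0, 0, 0, 0, 0.5], [0.0008, -0.0018, 0, 0, 0, 0, 0.5]]
  ]
}}

```text
time_s: 4.15
tcp_pos: [0.5938, 0.0867, 0.1503]
ee_rot: [[0.915, 0.404, 0.0], [0.404, -0.915, -0.0], [0.0, 0.0, -1.0]]
wrist_force: [0.9, 0.2, 0.3]
gripper_width: 0.374
```

>>> {"fn": "play_rows", "kwargs": {
  "commands": [
    [[0, 0, 0, 0, 0, 0, 0.5], [0, 0, -0.007, 0, 0, 0, 0.5], [0, 0, -0.014, 0, 0, 0, 0.5], [0, 0, -0.02, 0, 0, 0, 0.5], [0, 0, -0.02, 0, 0, 0, 0.5]]
  ]
}}

```text
time_s: 4.65
tcp_pos: [0.5929, 0.0864, 0.1286]
ee_rot: [[0.915, 0.404, -0.003], [0.404, -0.915, -0.001], [-0.003, -0.0, -1.0]]
wrist_force: [0.2, -0.1, -0.4]
gripper_width: 0.496
```

>>> {"fn": "play_rows", "kwargs": {
  "commands": [
    [[0, 0, -0.005, 0, 0, 0, 0.5], [0, 0, -0.01, 0, 0, 0, 0.5], [0, 0, -0.015, 0, 0, 0, 0.5], [0, 0, -0.015, 0, 0, 0, 0.5], [0, 0, -0.015, 0, 0, 0, 0.5]]
  ]
}}

```text
time_s: 5.15
tcp_pos: [0.5938, 0.0866, 0.1151]
ee_rot: [[0.915, 0.404, -0.0], [0.404, -0.915, -0.0], [-0.0, 0.0, -1.0]]
wrist_force: [0.4, -0.1, 0.2]
gripper_width: 0.498
```

```bash
python3 - <<'E'
from h import *
c=cap('wrist'); save(c,'w5.png',(150,140,380,330)); s=c['s'];print(s['gripper_width'],s['tcp_pos'])
E
```

```text
0.4980609158901259 [0.59382545 0.08661352 0.11512767]
```

View pics/w5.png

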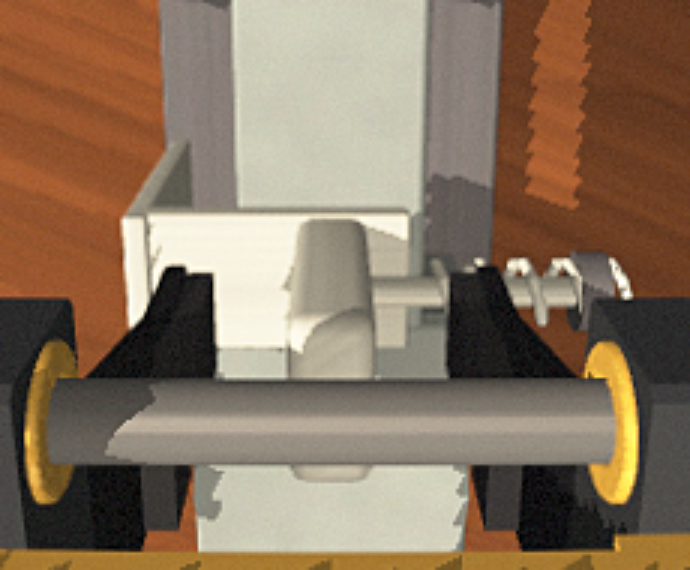

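The picture shows the fingers straddling the plate, with pads at x≈215 and 447 and the plate centred at 330. Closing now.

>>> {"fn": "play_rows", "kwargs": {
  "commands": [
    [[0, 0, 0, 0, 0, 0, 1], [0, 0, 0, 0, 0, 0, 1], [0, 0, 0, 0, 0, 0, 1], [0, 0, 0, 0, 0, 0, 1], [0, 0, 0, 0, 0, 0, 1]]
  ]
}}

```text
time_s: 5.7
tcp_pos: [0.5939, 0.0866, 0.1153]
ee_rot: [[0.915, 0.404, 0.0], [0.404, -0.915, -0.0], [0.0, 0.0, -1.0]]
wrist_force: [-0.0, -0.5, -0.3]
gripper_width: 0.159
```

>>> {"fn": "play_rows", "kwargs": {
  "commands": [
    [[0, 0, 0, 0, 0, 0, 1], [0, 0, 0, 0, 0, 0, 1], [0, 0, 0, 0, 0, 0, 1]]
  ]
}}

```text
time_s: 6.0
tcp_pos: [0.5939, 0.0866, 0.1153]
ee_rot: [[0.915, 0.404, 0.0], [0.404, -0.915, -0.0], [0.0, 0.0, -1.0]]
wrist_force: [-0.4, 0.2, -0.1]
gripper_width: 0.157
```

>>> {"fn": "play_rows", "kwargs": {
  "commands": [
    [[-0.002, 0.0046, 0, 0, 0, 0, 1], [-0.004, 0.0092, 0, 0, 0, 0, 1], [-0.006, 0.0138, 0, 0, 0, 0, 1], [-0.008, 0.0183, 0, 0, 0, 0, 1], [-0.008, 0.0183, 0, 0, 0, 0, 1]]
  ]
}}

```text
time_s: 6.5
tcp_pos: [0.586, 0.1042, 0.1152]
ee_rot: [[0.914, 0.405, 0.0], [0.405, -0.914, -0.002], [-0.0, 0.002, -1.0]]
wrist_force: [2.6, -5.7, -1.9]
gripper_width: 0.159
```

>>> {"fn": "play_rows", "kwargs": {
  "commands": [
    [[0, 0, 0, 0, 0, 0, 1], [0, 0, 0, 0, 0, 0, 1]]
  ]
}}

```text
time_s: 6.7
tcp_pos: [0.5861, 0.1039, 0.1152]
ee_rot: [[0.915, 0.404, 0.0], [0.404, -0.915, -0.002], [-0.0, 0.002, -1.0]]
wrist_force: [3.6, -6.2, -1.6]
gripper_width: 0.155
```

```bash
python3 - <<'E'
from h import *
c=cap('wrist'); save(c,'w6.png'); P=cloud(c); s=c['s']; print(s['gripper_width'],np.round(s['wrist_force'],1),s['tcp_pos'])
L=(P[...,:2]-[.594,.0868])@np.array([[.915,-.4035],[.4035,.915]])*1000
k=(P[...,2]>.118)&(P[...,2]<.13)&(L[...,0]>30)&(np.abs(L[...,1])<50); print('tongue',cv2.minAreaRect(((P[k])[:,:2]*1000).astype(np.float32)))
k=(P[...,2]>.16)&(P[...,2]<.178)&(np.abs(L[...,0])<25)&(np.abs(L[...,1])<40)&(c['image'].min(2)>100); print('grip local',L[k].min(0),L[k].max(0))
E
```

```text
0.15501424127613883 [ 3.6 -6.2 -1.6] [0.58613716 0.10385809 0.11521676]
tongue ((667.6727905273438, 121.47482299804688), (102.99891662597656, 40.18248748779297), 23.34076690673828)
grip local [ 4.50087876 12.19211685] [16.08135707 35.79341571]
```

View pics/w6.png

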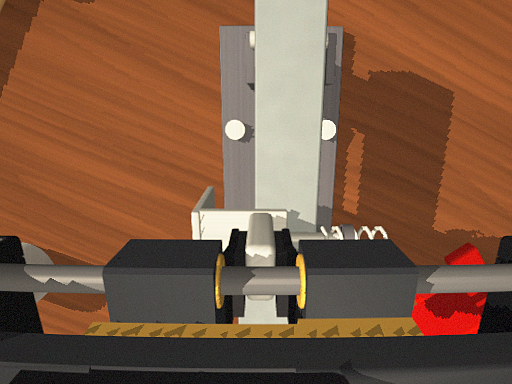

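>>> {"fn": "play_rows", "kwargs": {
  "commands": [
    [[-0.0006, 0.0014, 0, 0, 0, 0, 1], [-0.0006, 0.0014, 0.004, 0, 0, 0, 1], [-0.0006, 0.0014, 0.01, 0, 0, 0, 1], [-0.0006, 0.0014, 0.016, 0, 0, 0, 1], [-0.0006, 0.0014, 0.022, 0, 0, 0, 1]]
  ]
}}

```text
time_s: 7.25
tcp_pos: [0.5833, 0.1049, 0.1338]
ee_rot: [[0.915, 0.403, -0.006], [0.403, -0.915, -0.003], [-0.007, 0.0, -1.0]]
wrist_force: [3.6, -5.6, -10.6]
gripper_width: 0.16
```

```bash
cat > chk.py <<'E'
from h import *
import sys
c=cap('wrist'); P=cloud(c); s=c['s']; print(s['time_s'],s['gripper_width'],np.round(s['wrist_force'],1),np.round(s['moment'],2),np.round(s['tcp_pos'],4))
L=(P[...,:2]-[.594,.0868])@np.array([[.915,-.4035],[.4035,.915]])*1000
k=(P[...,2]>.105)&(L[...,0]>35)&(L[...,0]<130)&(np.abs(L[...,1])<50)&(c['image'].max(2)>110)
for a in range(40,130,20):
    m=k&(np.abs(L[...,0]-a)<10)
    if m.sum()>20: print(a,'z med',np.median(P[m][:,2]).round(4),'y',np.percentile(L[m][:,1],[2,98]).round(1))
d=cap('side'); save(d,sys.argv[1],(230,90,400,240))
E
python3 chk.py s2.png
```

```text
7.25 0.16041179555774968 [  3.6  -5.6 -10.6] [-2.11 -1.5  -0.16] [0.5833 0.1049 0.1338]
40 z med 0.1425 y [-16.   32.4]
60 z med 0.1423 y [-16.2  21.9]
80 z med 0.1424 y [-16.2  21.2]
100 z med 0.142 y [-16.6  21.7]
120 z med 0.1419 y [-16.8  22.4]
```

>>> {"fn": "play_rows", "kwargs": {
  "commands": [
    [[0, 0, 0.007, 0, 0, 0, 1], [0, 0, 0.014, 0, 0, 0, 1], [0, 0, 0.021, 0, 0, 0, 1], [0, 0, 0.028, 0, 0, 0, 1], [0, 0, 0.035, 0, 0, 0, 1]]
  ]
}}

```text
time_s: 7.85
tcp_pos: [0.5842, 0.107, 0.1716]
ee_rot: [[0.915, 0.404, -0.002], [0.404, -0.915, 0.001], [-0.002, -0.001, -1.0]]
wrist_force: [-0.2, 0.5, -6.8]
gripper_width: 0.155
```

```bash
python3 chk.py s3.png
```

```text
7.85 0.15519467482558943 [-0.2  0.5 -6.8] [-0.08 -0.08  0.05] [0.5842 0.107  0.1716]
40 z med 0.1805 y [ 3.1 41.2]
60 z med 0.1803 y [ 3.8 41.1]
80 z med 0.1804 y [ 3.8 41. ]
100 z med 0.1802 y [ 3.7 41.4]
120 z med 0.1801 y [ 2.3 42.2]
```

>>> {"fn": "play_rows", "kwargs": {
  "commands": [
    [[0, 0, 0.012, 0, 0, 0, 1], [0.002, -0.004, 0.024, 0, 0, 0, 1], [0.004, -0.01, 0.036, 0, 0, 0, 1], [0.007, -0.015, 0.046, 0, 0, 0, 1], [0.009, -0.02, 0.053, 0, 0, 0, 1]]
  ]
}}

```text
time_s: 8.45
tcp_pos: [0.5951, 0.0858, 0.2269]
ee_rot: [[0.915, 0.404, 0.002], [0.404, -0.915, 0.001], [0.002, 0.0, -1.0]]
wrist_force: [-0.9, 0.1, -6.1]
gripper_width: 0.161
```

>>> {"fn": "play_rows", "kwargs": {
  "commands": [
    [[0, 0, 0, 0, 0, 0, 1], [0, 0, 0, 0, 0, 0, 1], [0, 0, 0, 0, 0, 0, 1], [0, 0, 0, 0, 0, 0, 1], [0, 0, 0, 0, 0, 0, 1]]
  ]
}}

```text
time_s: 8.95
tcp_pos: [0.594, 0.0865, 0.2248]
ee_rot: [[0.914, 0.405, -0.001], [0.405, -0.914, -0.0], [-0.001, -0.0, -1.0]]
wrist_force: [-1.1, 0.5, -6.6]
gripper_width: 0.162
```

```bash
python3 chk.py s4.png
```

```text
8.95 0.1617620734563018 [-1.1  0.5 -6.6] [-0.04 -0.03  0.02] [0.594  0.0865 0.2248]
40 z med 0.2337 y [-19.4  18.4]
60 z med 0.2335 y [-18.8  18.5]
80 z med 0.2336 y [-18.7  18.4]
100 z med 0.2335 y [-18.9  18.6]
120 z med 0.2334 y [-20.5  19.8]
```

View pics/s4.png

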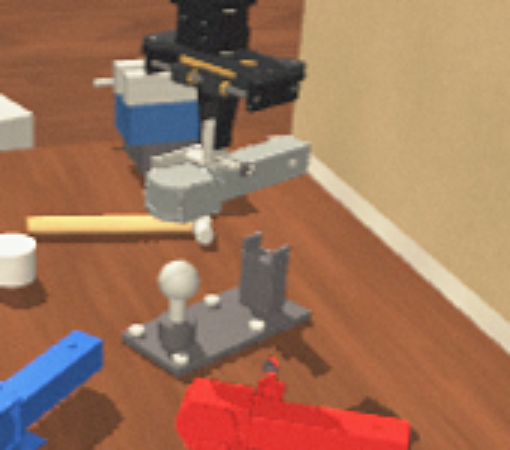

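The coupler hangs level over the mount, clear of the ball: it has risen about 108.6 mm, which leaves about 60.6 mm of air. I'm handing it in.

```bash
python3 -c "
from station import r
print(r.finish_job())"
```

```text
the job is handed in; nothing more can be done
None
```

The coupler is off the ball and still held by its latch grip, roughly level over the mount, and the job was handed in after about 9 s of robot time.

- **What I did:** I gripped the grey coupler's latch plate (opening read about 13.7 mm, matching the 14 mm plate). I pulled it about 19–20 mm to +y, where the spring pushed back with about 7 N. I lifted it clear with the latch held back, then moved back 22 mm sideways to sit over the mount again.
- **Last checks:**
  - The tongue top was at z ≈ 0.2336, up from about 0.125 when seated. That is a rise of about 108.6 mm, or roughly 60 mm of air over the ball.
  - The tongue was level to within 0.3 mm over 80 mm, and centred to within about 0.5 mm.
  - The vertical load was about 6.6 N and the grip was steady.
- **What disagreed:** The first close shut on air just above the plate. The cameras showed the fingertips about 35 mm above the reported TCP, so I went by the cameras and regripped lower. Nothing was hit or disturbed.
- **Bystanders:** I never moved near the hammer, tongs, tin or collar. The hammer and tin look untouched in the last picture; I did not recheck the tongs and collar.

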